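Bottle off the roller mixer, onto the balance

ROBOT

A 7-joint arm with a two-finger parallel gripper is mounted at the origin on a cart in front of the work surface, level with it; the furniture and walls round the work are solid. World frame = base frame: x ahead of the robot, y to its left, z up, the work surface at z = 0. Lengths are in m, angles in rad, forces in N, time in s.
With the tool pointing down it reaches from about 0.425 to 0.825 m from the base axis. Payload 3.6 kg.
Tool frame: the origin (TCP) lies on the front face of the gripper's body, between the roots of the fingers; the fingertips stand 73 mm ahead of it and the grasp point (between the pads) lies r.grasp_offset ahead of it (r.grasp_offset is the distance from the TCP to the grasp point, in m); z points along the fingers, y is the line along which they close (so a half turn about z gives the same grasp; the last joint's range is limited). The gripper opens to 85 mm and grips with 20 to 120 N. Pads are 22 mm wide; open, the fingers measure 114 mm over their backs; the gripper's body (76 mm by 85 mm) begins 54 mm behind the grasp point. The pads swing forward as they close: fully open they stand 13 mm farther back than shut.
Start: joints at [-1.228, 0.615, -0.013, 1.423, 0.008, 1.103, -0.04], TCP at [0.234, 0.606, 0.304] pointing down, gripper open.
Joint ranges: [-3.12, 3.12], [-0.3, 2.06], [-1.34, 1.32], [0.26, 2.42], [-1.36, 4.5], [0.01, 1.98], [-2.84, 2.84]. Speed limits (rad/s): [2.79, 2.79, 3.14, 3.14, 3.14, 3.14, 3.14].

INTERFACE

Orientations are given as a rotation vector (axis times angle).
In Python, from station import r gives the robot as it stands.
- The arm moves only by the shell command python3 shift.py 'ROWS' [OPENING] [FORCE]. ROWS is a JSON list of rows, 1 to 5 of them, each of 6 numbers: dx, dy, dz in m, then a rotation vector rx, ry, rz in rad; each row is the pose to reach, as a shift and turn from the pose commanded when the command began, along the tool's axes at that moment; what a row does not reach only later rows make up. A row lasts 1/10 s, in which the tool goes at most 0.05 m and 0.15 rad, less where a joint would pass 70% of its speed; a pose out of reach is approached as far as the arm can. OPENING is the finger opening in m, set as the command begins (- or left out keeps the last). The fingers move at their own pace and stop on an object; FORCE is the grip in N (left out, the last holds). Time passes only in rows, so rows that do not move let the fingers close. It prints the time, the measured TCP pose, the force, the opening and the grip force at its end.
- r.get_state(): the state, without advancing time (a new reading comes with each control period).
- r.camera(name): name is "scene" or "top" or "wrist"; returns a dict with "pixels" (400x640x3 uint8, blue, green, red), "mtx" (3x3 intrinsics, pixels), "origin" and "attitude" of the camera in the world; the wrist camera has in their place "mount" (4x4, takes a point from camera to tool coordinates, whose origin is the TCP and whose axes are the flange's). Camera axes: x right, y down, z forward; pixel columns grow to the right and rows downward; lengths in m; the calibration is good to about 2 mm. A picture is of the moment at which its call begins: read the wrist's pose just before it. There is no depth.
- r.sign_off(): hands the job in; it is judged then, once.
The state is a dict: "time_s": time; "joints": joint angles; "joint_vel": joint speeds; "tau": joint torques, N m; "ee_pos": TCP position; "ee_rot": TCP orientation; "wrist_force": force on the tool from outside, world axes, zero at the start; "wrist_torque": the same for the moment, N m; "opening": finger opening in m; "finger_force": force on a finger pad.
Only numpy, scipy, OpenCV 4.12 (cv2) and the standard library are available. Lean on these libraries where they do the work, as an engineer would, in place of code of your own. Each camera call takes 0.05 s, during which the arm holds its last target. There are 200 camera calls.

TASK

The white bottle has finished mixing: free the roller's stop gate (it is locked, so lift it out of its fork before swinging it aside), draw the bottle straight forward along the rollers until its cap is out from under the hood, and lay it down at rest, let go. Then take it again another way, so that it can be turned upright, and stand it gently on its base in the middle of the balance pan, inside the glass draught shield, and let go. Do not pry the bottle up against the hood, do not press the pan to its stop, and leave the beaker, the petri dish and the flask where they are.

Things in the scene. Friction and masses are not known exactly. Their poses are not given: they have to be found in the camera images.
- bottle: White round bottle, blue cap, 48 mm across, 160 mm long, 0.2-0.42 kg. Origin: centre of its base; z runs base to cap. Straight from 8 to 117 mm, shoulder to 28 mm across at 134, cap 32 mm across; mass centre near 70 mm. Starts lying on the rollers, base to the robot (z along mixer +x), axis 94 mm high, base at mixer x = -65 mm. On the bench it lies still if let go gently (axis 24 mm high)
- bottle_top (a point): centre of the top of the bottle's cap, 160 mm from the origin along its z axis
- mixer: Bottle roller, fixed, white, 245 x 110 mm, top 50 mm above the bench. Origin on the bench under the bed; +x to the back along the rollers, y left. Rubber rollers (do not turn) at y = +-16 mm from x = -110 to 86 mm, tops 74 mm high. Drawn forward 90 mm the bottle is clear of the hood; it still lies safely on the rollers up to 105 mm
- hood_edge (a point): middle of the front lower edge of the hood, at x = 12 mm of the mixer and 122 mm above the bench. The hood is a plate 92 mm wide that runs from here back to a tower at x = 100 mm, 4 mm above the lying bottle, top 128 mm high (ribs 137 mm). Only when the bottle's cap is in front of this edge can it be lifted
- gate_pivot (a point): on the axis of the stop gate's upright pin, fixed at x = -88, y = -80 mm of the mixer, 94 mm above the bench; pin top 133 mm high, on a bracket that stands 55 mm out of the housing. A fork 18 mm farther out, 98 mm high, holds the gate's tail so that it cannot swing while down
- gate_knob (a point): grip point on the gate's black round knob: grip 22 mm across from 14 mm below to 15 mm above this point, then a 28 mm flange to 20 mm above. It stands on the end of the steel arm (10 mm thick, its top 16 mm below the point), 80 mm from the pivot, 20 mm or more in front of the bottle's base. The hand had best turn with it as it swings
- gate_lift (a joint): how far the whole gate is lifted, m: 0 down in its fork, 0.018 fully up; a light spring pulls it down (2 to 4 N). It cannot swing unless lifted more than 10 mm; once swung 0.6 rad it may go down again
- gate (a joint): swing of the gate, rad: 0 across the bottle's way, growing as the knob swings anticlockwise seen from above, towards the robot and then out to the right; up to 2.6. At 1.2 or more the bottle's way is free, at 1.5 a hand on the bottle passes too; it stays where it is left
- balance: Precision balance, fixed: white, 140 x 130 mm, 58 mm high, display towards the robot (its -x). Origin on the bench under its middle. A glass draught shield, an open-topped ring 118 mm across and 3 mm thick, stands round the pan; its rim is 116 mm above the bench, 40 mm above the pan
- pan_top (a point): centre of the top of the weighing pan, a steel disc 96 mm across, 76 mm above the bench and 6 mm behind the balance's origin; z up
- pan (a joint): how far the pan is pressed down, m: it rests on a spring of 2500 N/m (the bottle alone sinks it 1 to 2 mm); its overload stop is at 0.006 (15 N)
- clear_bench (a point): middle of a clear stretch of bench top left of the roller, in front of the small bottles: free for 100 mm along world x and 190 mm along world y; a good place to lay the bottle across. To its left, from 150 mm on, lies a skein 45 mm high; behind it, from 75 mm on, stand bottles up to 170 mm tall
- beaker: bystander: empty clear beaker, 54 mm across, 70 mm tall, on the bench at the back; origin under its base
- petri_dish: bystander: clear petri dish with lid, 66 mm across, 32 mm tall, on the bench at the back; origin under its base
- flask: bystander: clear conical flask, 62 mm across, 108 mm tall, in front of the balance; origin under its base

How it is judged:
On the way, in this order (a step that is already met when the one before it is completed fails the run):
1. the stop gate is swung aside (1.1 rad or more) while the bottle still lies under the hood (value of joint gate above 1.1 rad and x of bottle_top in the frame of mixer above 0.05 m), for 0.1 s.
2. the bottle is drawn forward along the rollers: its cap is in front of the hood's edge while it still lies level at roller height (x of bottle_top in the frame of hood_edge below 0 m and z of each of bottle_top, bottle in the frame of mixer below 0.135 m).
3. the bottle lies at rest clear of the hood, let go (contact force between bottle and the fingers below 0.05 N and linear speed of bottle below 0.02 m/s and angle between bottle's own z axis and vertical between 1.4 and 1.75 rad and not (x of bottle_top in the frame of hood_edge between 0 and 0.12 m and y of bottle_top in the frame of hood_edge between -0.07 and 0.07 m)), for 0.2 s.
At the end, for the whole second after the job is handed in: the bottle stands upright (within 0.08 rad) on its base on the balance pan, its axis within 15 mm of the pan's centre, at rest and let go (angle between bottle's own z axis and vertical below 0.08 rad and horizontal distance between bottle and pan_top below 0.015 m and z of bottle in the frame of pan_top between -0.004 and 0.004 m and contact force between bottle and balance above 0.5 N and linear speed of bottle below 0.01 m/s); the robot touches nothing.
It fails at once if the bottle is forced against the mixer (hood, rollers or gate): more than 50 N (contact force between bottle and mixer above 50 N).
It fails at once if the pan is pressed to its overload stop (more than 5.5 mm down) (value of joint pan above 0.0055 m).
It fails at once if the beaker, the petri dish or the flask is moved more than 15 mm (distance of any of beaker, petri_dish, flask from where it was at the start of the episode above 0.015 m).
It also fails if it takes over 72 s, if anything falls off the work surface, if the arm or the gripper's body presses on something with over 40 N, if the wrist force passes 120 N, or if a joint passes its speed limit or range.

## Working session

There is one attempt and no reset: what is moved stays moved. The work goes in short steps, Python scripts to look and compute and a shell command to move; the robot and the scene stay as the last step left them, time stands still between calls to the robot, and variables do not carry over. Pictures are saved under pics/ and viewed, at most 10 in all, crops included, and the job is handed in when it is done.

```bash
ls; mkdir -p pics; python3 - <<'E'
from station import r
import cv2,numpy as np
s=r.get_state();print(s,r.grasp_offset)
for n in("scene","top"):
    c=r.camera(n);cv2.imwrite(f"pics/{n}0.png",c["pixels"]);print(n,c["mtx"],c["origin"],c["attitude"])
print(r.camera("wrist")["mount"])
E
```

```text
pics
shift.py
station.py
{'time_s': 0.0, 'joints': array([-1.22848838,  0.61591782, -0.01265996,  1.4249725 ,  0.00808424,
        1.10339288, -0.04041144]), 'joint_vel': array([ 5.89797800e-04, -2.29139495e-03,  4.71834641e-04, -2.37146617e-04,
        3.10857350e-04, -9.73029797e-04, -2.47325479e-06]), 'tau': array([ 1.07486687e-04, -4.69216061e+01,  2.59158919e-01, -1.71042126e+01,
        1.00064208e-02,  9.52464907e-03,  6.10034817e-06]), 'ee_pos': array([0.23407518, 0.60574041, 0.30271429]), 'ee_rot': array([-0.57582541, -3.08787535,  0.00407819]), 'wrist_force': array([-0.79426365, -0.27613284, -0.12921944]), 'wrist_torque': array([-0.01943743, -0.020819  ,  0.04810183]), 'finger_force': 0.0, 'opening': 0.08515327041397346} 0.0539
scene [[483.72568365   0.         314.49630301]
 [  0.         483.72568365 194.51452376]
 [  0.           0.           1.        ]] [ 0.04432515 -1.08812521  0.77951486] [-2.08489074  0.41743965 -0.26631872]
top [[432.66652477   0.         326.48025996]
 [  0.         432.66652477 196.89195294]
 [  0.           0.           1.        ]] [ 0.35528304 -0.04283168  1.37131762] [-2.18346679  2.13885059 -0.12278023]
[[ 6.47078309e-04 -9.48143962e-01 -3.17840538e-01  8.18875065e-02]
 [ 9.99999687e-01  7.58144759e-04 -2.25749270e-04  1.64631761e-03]
 [ 4.55011946e-04 -3.17840293e-01  9.48144156e-01 -6.96483213e-02]
 [ 0.00000000e+00  0.00000000e+00  0.00000000e+00  1.00000000e+00]]
```
View pics/top0.png

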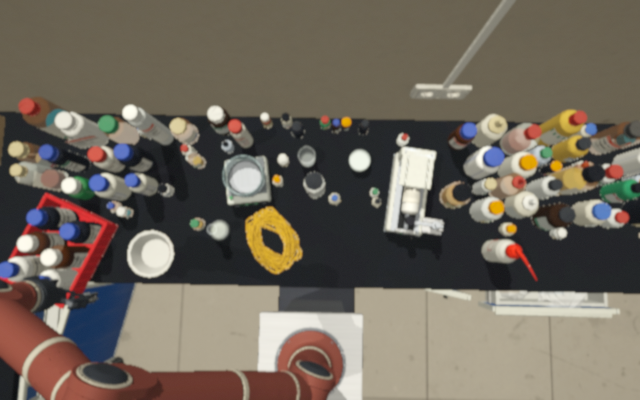

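View pics/scene0.png

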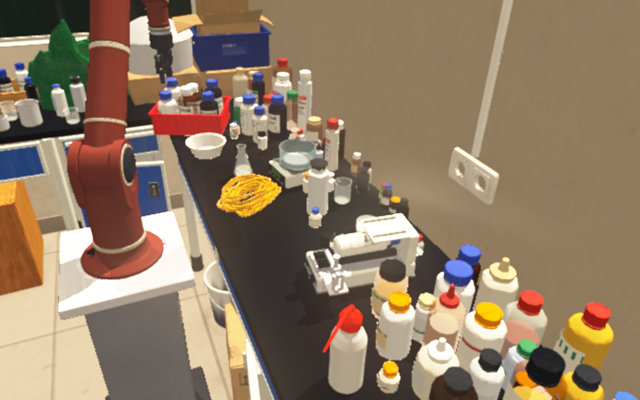

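The top view shows the mixer near (410,190), the gate knob near (435,227), the balance near (246,180) and the flask near (218,230). I'll zoom in for accurate pixels.

```bash
python3 - <<'E'
import cv2,numpy as np
t=cv2.imread("pics/top0.png");s=cv2.imread("pics/scene0.png")
a=cv2.resize(t[140:245,375:455],None,fx=5,fy=5,interpolation=cv2.INTER_CUBIC) #400x525
b=cv2.resize(t[140:245,210:290],None,fx=5,fy=5,interpolation=cv2.INTER_CUBIC)
im=np.hstack([a,b])
for i in range(0,800,50): cv2.putText(im,str((375 if i<400 else 210-80)+i//5),(i,8),0,.3,(0,255,255)); im[::10,i]=(0,255,255)
for j in range(0,525,50): cv2.putText(im,str(140+j//5),(0,j+4),0,.3,(0,255,0)); im[j,::10]=(0,255,0)
cv2.imwrite("pics/topz.png",im)
a=cv2.resize(s[205:305,295:425],None,fx=6,fy=6,interpolation=cv2.INTER_CUBIC)
for i in range(0,780,60): cv2.putText(a,str(295+i//6),(i,8),0,.3,(0,255,255)); a[::10,i]=(0,255,255)
for j in range(0,600,60): cv2.putText(a,str(205+j//6),(0,j+4),0,.3,(0,255,0)); a[j,::10]=(0,255,0)
cv2.imwrite("pics/scz.png",a)
E
```

View pics/topz.png

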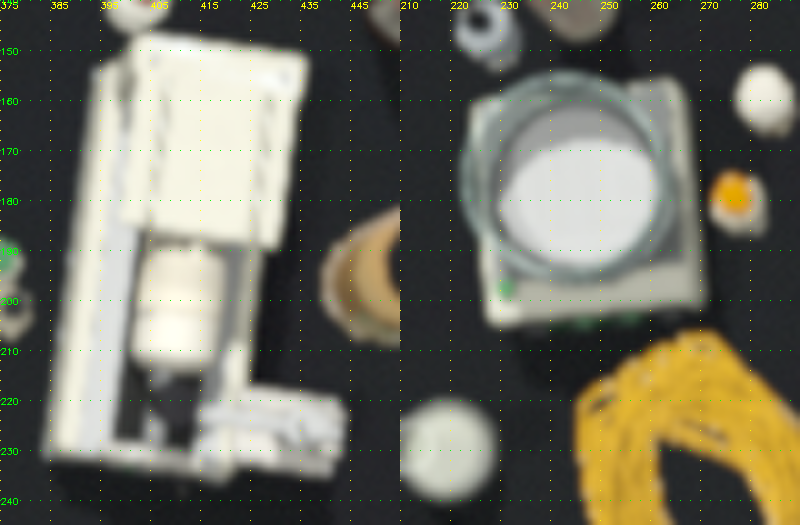

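View pics/scz.png

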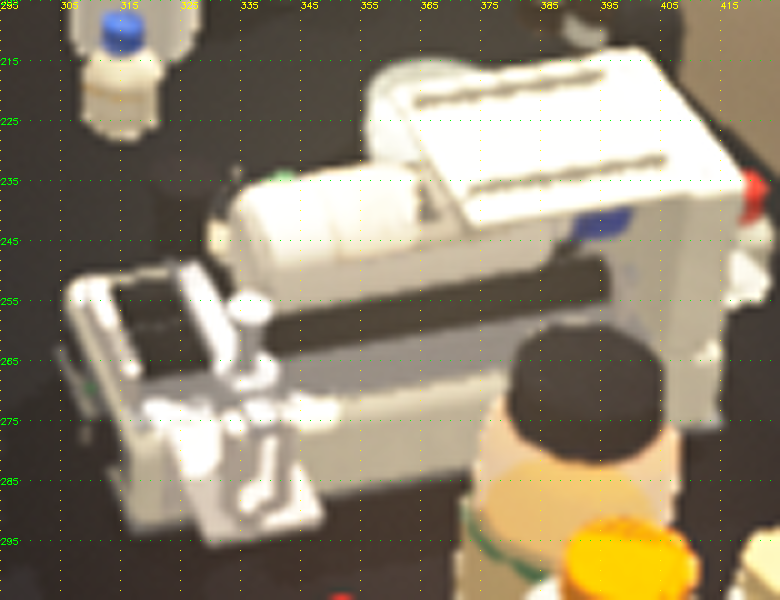

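The zooms show: hood front corners at (399.5,184.5) and (430,189.5) in top, and (361,219) and (373,242) in scene. The pin top is at (336,254) in scene. The shield rim is centred near (242.5,175) and the pan near (246,177.6). Next I fit the poses.

```bash
cat > h.py <<'E'
import numpy as np,cv2
from scipy.spatial.transform import Rotation as R
from scipy.optimize import least_squares
from station import r
CAM={"scene":((483.72568365,314.49630301,194.51452376),[0.04432515,-1.08812521,0.77951486],[-2.08489074,0.41743965,-0.26631872]),
"top":((432.66652477,326.48025996,196.89195294),[0.35528304,-0.04283168,1.37131762],[-2.18346679,2.13885059,-0.12278023])}
def proj(n,P):
    (f,cx,cy),o,a=CAM[n]; p=R.from_rotvec(a).inv().apply(np.atleast_2d(P)-o)
    return np.c_[cx+f*p[:,0]/p[:,2],cy+f*p[:,1]/p[:,2]]
def ray(n,u,z):
    (f,cx,cy),o,a=CAM[n]; d=R.from_rotvec(a).apply([(u[0]-cx)/f,(u[1]-cy)/f,1]); o=np.array(o)
    return o+d*(z-o[2])/d[2]
def W(pose,P):  # planar pose x,y,yaw
    P=np.atleast_2d(P); return R.from_euler('z',pose[2]).apply(P)+[pose[0],pose[1],0]
E
python3 - <<'E'
from h import *
L=[("top",(12,46,128),(399.5,184.5)),("top",(12,-46,128),(430,189.5)),
("scene",(12,46,125),(361,219)),("scene",(12,-46,122),(373,242.5)),("scene",(-88,-80,133),(336,253.5))]
p0=ray("top",(415,187),.128)
f=lambda q:np.concatenate([proj(n,W(q,np.array(m)/1e3))[0]-u for n,m,u in L])
s=least_squares(f,[*p0[:2],0]);q=s.x;print(q,s.fun.reshape(-1,2).round(1))
for nm,m in dict(base=(-65,0,94),top=(95,0,94),pin=(-88,-80,133),knob=(-88,0,94),front_l=(-122,55,50),front_r=(-122,-55,50),rollf=(-110,-16,74)).items():
    w=W(q,np.array(m)/1e3)[0];print(nm,w.round(3),proj("top",w).round(1),proj("scene",w).round(1))
for n,u,z in (("rim",(242.5,175),.116),("pan",(246,177.6),.076),("FL",(227.8,205),.058),("FR",(271.2,201),.058),("flask",(218,230),.108)): print(n,ray("top",u,z).round(3))
E
```

```text
[ 0.5244695  -0.29180835 -0.15803652] [[-0.7 -1.3]
 [ 0.1 -0.8]
 [-0.9  0.6]
 [ 0.2  0.5]
 [-0.7  0.8]]
base [ 0.46  -0.282  0.094] [[408.1 212.9]] [[334.3 245.4]]
top [ 0.618 -0.307  0.094] [[416.4 160.6]] [[398.  236.6]]
pin [ 0.425 -0.357  0.133] [[437.  224.7]] [[335.3 254.3]]
knob [ 0.438 -0.278  0.094] [[406.9 220.6]] [[324.8 246.7]]
front_l [ 0.413 -0.218  0.05 ] [[384.6 229.2]] [[304.9 249.5]]
front_r [ 0.395 -0.327  0.05 ] [[420.3 235.6]] [[316.1 278.7]]
rollf [ 0.413 -0.29   0.074] [[409.8 229.2]] [[317.2 259. ]]
rim [0.56  0.209 0.116]
pan [0.559 0.206 0.076]
FL [0.476 0.261 0.058]
FR [0.491 0.129 0.058]
flask [0.398 0.275 0.108]
```

```bash
cat >> h.py <<'E'
def down(psi): # tool z down, tool x at world angle psi
    c,s=np.cos(psi),np.sin(psi); return R.from_matrix(np.array([[c,s,0],[s,-c,0],[0,0,-1]]))
def plan(wps,start=None):
    """wps: list of (tcp xyz, R). prints shift of each from the previous, in previous tool axes"""
    if start is None:
        s=r.get_state(); start=(s["ee_pos"],R.from_rotvec(s["ee_rot"])); print("now",s["time_s"],s["ee_pos"].round(4),s["joints"].round(2),s["wrist_force"].round(1),round(s["opening"],4))
    for p,Q in wps:
        d=start[1].inv().apply(np.array(p)-start[0]); w=(start[1].inv()*Q).as_rotvec()
        print(np.r_[d,w].round(4).tolist(),"rows",round(max(np.linalg.norm(d)/.05,np.linalg.norm(w)/.15),1)); start=(np.array(p),Q)
E
python3 - <<'E'
from h import *
plan([((.42,.42,.33),down(2.04)),((.5,.2,.33),down(1.31)),((.5,-.03,.33),down(.58)),((.46,-.26,.33),down(-.158))])
E
```

```text
now 0.15 [0.2341 0.6059 0.303 ] [-1.23  0.62 -0.01  1.42  0.01  1.1  -0.04] [-0.2  0.5  0.2] 0.0854
[-0.2404, -0.1064, -0.0268, -0.0019, 0.0007, 0.7328] rows 5.3
[-0.2324, -0.0281, 0.0, 0.0, 0.0, 0.73] rows 4.9
[-0.2222, 0.0593, 0.0, 0.0, 0.0, 0.73] rows 4.9
[-0.1595, 0.1705, 0.0, 0.0, 0.0, 0.738] rows 4.9
```

```bash

python3 shift.py '[[-0.24,-0.106,-0.027,0,0,0.733],[-0.24,-0.106,-0.027,0,0,0.733],[-0.24,-0.106,-0.027,0,0,0.733],[-0.24,-0.106,-0.027,0,0,0.733],[-0.24,-0.106,-0.027,0,0,0.733]]'
python3 shift.py '[[-0.232,-0.028,0,0,0,0.73],[-0.232,-0.028,0,0,0,0.73],[-0.232,-0.028,0,0,0,0.73],[-0.232,-0.028,0,0,0,0.73],[-0.232,-0.028,0,0,0,0.73]]'
python3 shift.py '[[-0.222,0.059,0,0,0,0.73],[-0.222,0.059,0,0,0,0.73],[-0.222,0.059,0,0,0,0.73],[-0.222,0.059,0,0,0,0.73],[-0.222,0.059,0,0,0,0.73]]'
python3 shift.py '[[-0.16,0.17,0,0,0,0.738],[-0.16,0.17,0,0,0,0.738],[-0.16,0.17,0,0,0,0.738],[-0.16,0.17,0,0,0,0.738],[-0.16,0.17,0,0,0,0.738]]'
python3 - <<'E'
from h import *
plan([((.46,-.26,.33),down(-.158))])
E
```

```text
time_s: 0.65
ee_pos: [0.4113, 0.4289, 0.3296]
ee_rot: [-1.652, -2.672, 0.001]
wrist_force: [0.8, 1.1, -0.6]
opening: 0.0851
finger_force: 0.0
time_s: 1.15
ee_pos: [0.4911, 0.2065, 0.3297]
ee_rot: [2.5, 1.9, -0.001]
wrist_force: [1.0, 0.9, 0.4]
opening: 0.0855
finger_force: 0.0
time_s: 1.65
ee_pos: [0.489, -0.0233, 0.3299]
ee_rot: [3.014, 0.881, -0.0]
wrist_force: [-0.7, 0.1, 0.6]
opening: 0.0851
finger_force: 0.0
time_s: 2.15
ee_pos: [0.4475, -0.2522, 0.3299]
ee_rot: [3.129, -0.263, 0.0]
wrist_force: [-0.2, -0.7, 1.2]
opening: 0.0857
finger_force: 0.0
now 2.15 [ 0.4475 -0.2522  0.3299] [-0.1   0.48  0.86  1.79 -0.42  1.06 -0.82] [-0.2 -0.7  1.2] 0.0857
[0.0136, 0.0056, -0.0001, 0.0018, -0.0004, -0.0099] rows 0.3
```

```bash
cat >> h.py <<'E'
M=np.array([[6.47078309e-04,-9.48143962e-01,-3.17840538e-01,8.18875065e-02],[9.99999687e-01,7.58144759e-04,-2.25749270e-04,1.64631761e-03],[4.55011946e-04,-3.17840293e-01,9.48144156e-01,-6.96483213e-02],[0,0,0,1]])
def wrist(name,scale=1.25):
    s=r.get_state();c=r.camera("wrist");T=np.eye(4);T[:3,:3]=R.from_rotvec(s["ee_rot"]).as_matrix();T[:3,3]=s["ee_pos"];T=T@M
    k=c["mtx"];CAM[name]=((k[0,0],k[0,2],k[1,2]),T[:3,3],R.from_matrix(T[:3,:3]).as_rotvec())
    print("CAM['%s']="%name,((k[0,0],k[0,2],k[1,2]),T[:3,3].tolist(),CAM[name][2].tolist()))
    return c["pixels"].copy()
E
python3 - <<'E'
from h import *
im=wrist("w1");q=(.5245,-.2918,-.158)
for m in [(-65,0,94),(-88,0,114),(12,46,128),(12,-46,128),(-88,-80,133)]: print(m,proj("w1",W(q,np.array(m)/1e3)).round(1))
im=cv2.resize(im,None,fx=1.25,fy=1.25)
for i in range(0,640,40): cv2.putText(im,str(i),(int(i*1.25),8),0,.3,(0,255,255)); im[::8,int(i*1.25)]=(0,255,255)
for j in range(0,400,40): cv2.putText(im,str(j),(0,int(j*1.25)+4),0,.3,(0,255,0)); im[int(j*1.25),::8]=(0,255,0)
cv2.imwrite("pics/w1.png",im)
E
```

```text
CAM['w1']= ((np.float64(285.2863271474828), np.float64(316.537279112205), np.float64(199.21378082471387)), [0.5279993351841366, -0.26734521129969646, 0.399556367198054], [1.8785979916921833, -2.222726998451522, -0.36094058589235606])
(-65, 0, 94) [[339.4 166.1]]
(-88, 0, 114) [[340.6 191.7]]
(12, 46, 128) [[292.1  89.2]]
(12, -46, 128) [[395.6  88.2]]
(-88, -80, 133) [[423.5 196.7]]
```

View pics/w1.png

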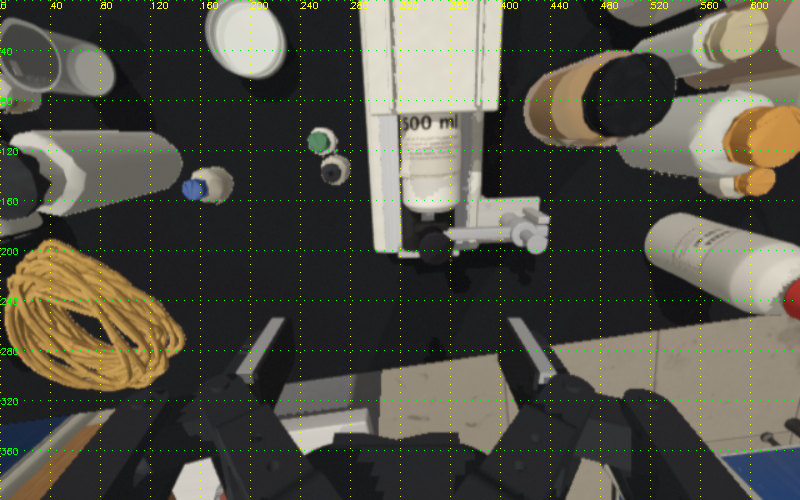

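The wrist view shows the knob near (348,196), the pin top near (430,192), hood corners near (297,89) and (398,89), and the bottle centred at u≈345. All sit about 5 px right of prediction, and the arm was still settling. I'll retake it settled and zoomed.

```bash
python3 shift.py '[[0,0,0,0,0,0],[0,0,0,0,0,0]]' >/dev/null; python3 - <<'E'
from h import *
im=wrist("w2");q=(.5245,-.2918,-.158);plan([])
for m in [(-88,0,114),(12,46,128),(12,-46,128),(-88,-80,133)]: print(m,proj("w2",W(q,np.array(m)/1e3)).round(1))
u0,v0=280,80;k=5;im=cv2.resize(im[v0:v0+120,u0:u0+160],None,fx=k,fy=k,interpolation=cv2.INTER_CUBIC)
for i in range(0,800,50): cv2.putText(im,str(u0+i//5),(i,8),0,.35,(0,0,255)); im[::10,i]=(0,0,255)
for j in range(0,600,50): cv2.putText(im,str(v0+j//5),(0,j+4),0,.35,(0,200,0)); im[j,::10]=(0,200,0)
cv2.imwrite("pics/w2.png",im)
E
```

```text
CAM['w2']= ((np.float64(285.2863271474828), np.float64(316.537279112205), np.float64(199.21378082471387)), [0.5301376291841593, -0.2620940159528953, 0.3985944802241883], [1.8918883189242273, -2.2111484670110153, -0.3635905022227331])
now 2.45 [ 0.4498 -0.247   0.329 ] [-0.1   0.48  0.85  1.79 -0.42  1.06 -0.82] [0.5 0.4 0.1] 0.0855
(-88, 0, 114) [[345.8 193.1]]
(12, 46, 128) [[299.3  90. ]]
(12, -46, 128) [[403.1  90.3]]
(-88, -80, 133) [[429.1 199.1]]
```

View pics/w2.png

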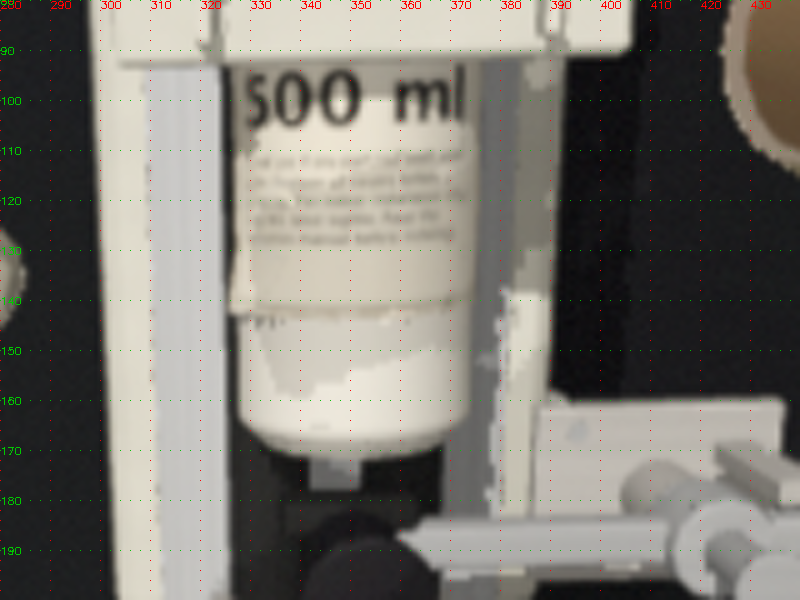

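```bash
cat >> h.py <<'E'
CAM['w2']=((285.2863271474828,316.537279112205,199.21378082471387),[0.5301376291841593,-0.2620940159528953,0.3985944802241883],[1.8918883189242273,-2.2111484670110153,-0.3635905022227331])
E
python3 - <<'E'
from h import *
L=[("top",(12,46,128),(399.5,184.5)),("top",(12,-46,128),(430,189.5)),
("scene",(12,46,125),(361,219)),("scene",(12,-46,122),(373,242.5)),("scene",(-88,-80,133),(336,253.5)),
("w2",(12,46,128),(303,91.5)),("w2",(12,-46,128),(406,90.5)),("w2",(-88,-80,133),(435,195)),("w2",(-65,24,94),(328,167)),("w2",(-65,-24,94),(373.5,166))]
f=lambda q:np.concatenate([proj(n,W(q[:3],np.array(m)/1e3))[0]-u for n,m,u in L]+[2*(proj("w2",W(q[:3],[-.088,0,q[3]]))[0]-(352.5,199.5))])
s=least_squares(f,[.52,-.29,-.158,.114],loss="soft_l1");q=s.x;print(q,s.fun.reshape(-1,2).round(1))
for z in(.105,.115,.125,.135):print(z,ray("w2",(352.5,199.5),z))
print(W(q,[[-.088,0,0],[-.088,-.08,0]]),W(q,[-.065,0,.094]))
E
```

```text
[ 0.52394634 -0.29475938 -0.13494576  0.13425391] [[ 0.2 -0.8]
 [ 1.1 -0.9]
 [-1.   1.3]
 [ 1.1  1.2]
 [ 0.8  2.2]
 [-0.5 -0.1]
 [ 0.3 -1.4]
 [-0.5  2.4]
 [-1.2  0.9]
 [-2.5  1. ]
 [ 0.8 -0.2]]
0.105 [ 0.42634215 -0.28478829  0.105     ]
0.115 [ 0.42987748 -0.28401531  0.115     ]
0.125 [ 0.43341282 -0.28324233  0.125     ]
0.135 [ 0.43694815 -0.28246935  0.135     ]
[[ 0.43674638 -0.28292016  0.        ]
 [ 0.42598346 -0.36219285  0.        ]] [[ 0.45953728 -0.2860145   0.094     ]]
```

```bash
python3 - <<'E'
from h import *
plan([((.4365,-.2825,.22),down(-.14)),((.4365,-.2825,.172),down(-.14))])
E
```

```text
now 2.45 [ 0.4498 -0.247   0.329 ] [-0.1   0.48  0.85  1.79 -0.42  1.06 -0.82] [0.5 0.4 0.1] 0.0855
[-0.0075, 0.0373, 0.109, -0.0016, 0.0008, -0.015] rows 2.3
[0.0, 0.0, 0.048, 0.0, 0.0, 0.0] rows 1.0
```

```bash

python3 shift.py '[[-0.0075,0.037,0.109,0,0,-0.015],[-0.0075,0.037,0.109,0,0,-0.015],[-0.0075,0.037,0.109,0,0,-0.015],[-0.0075,0.037,0.157,0,0,-0.015],[-0.0075,0.037,0.157,0,0,-0.015]]'
python3 - <<'E'
from h import *
plan([((.4365,-.2825,.172),down(-.14))])
E
python3 shift.py '[[0,0,0,0,0,0],[0,0,0,0,0,0],[0,0,0,0,0,0],[0,0,0,0,0,0],[0,0,0,0,0,0]]' 0.01 50
```

```text
time_s: 2.95
ee_pos: [0.435, -0.2806, 0.1689]
ee_rot: [-3.127, 0.221, 0.013]
wrist_force: [-0.8, 0.3, -0.0]
opening: 0.0853
finger_force: 0.0
now 2.95 [ 0.435  -0.2806  0.1689] [ 0.11  0.69  0.66  1.96 -0.63  0.72 -0.55] [-0.8  0.3 -0. ] 0.0853
[0.0017, 0.0017, -0.0031, -0.0062, 0.0085, -0.0009] rows 0.1
time_s: 3.45
ee_pos: [0.437, -0.282, 0.1738]
ee_rot: [-3.129, 0.222, -0.003]
wrist_force: [-0.4, 4.7, 6.5]
opening: 0.0255
finger_force: 48.5
```

```bash

python3 shift.py '[[0,0,-0.008,0,0,0],[0,0,-0.016,0,0,0],[0,0,-0.016,0,0,0]]'; python3 -c "
from h import *
c=r.camera('wrist')['pixels'];cv2.imwrite('pics/w3.png',cv2.resize(c[150:400,150:500],None,fx=1.7,fy=1.7))"
```

```text
time_s: 3.75
ee_pos: [0.4364, -0.2824, 0.189]
ee_rot: [-3.131, 0.222, -0.001]
wrist_force: [1.8, 4.2, -3.1]
opening: 0.0253
finger_force: 49.3
```

View pics/w3.png

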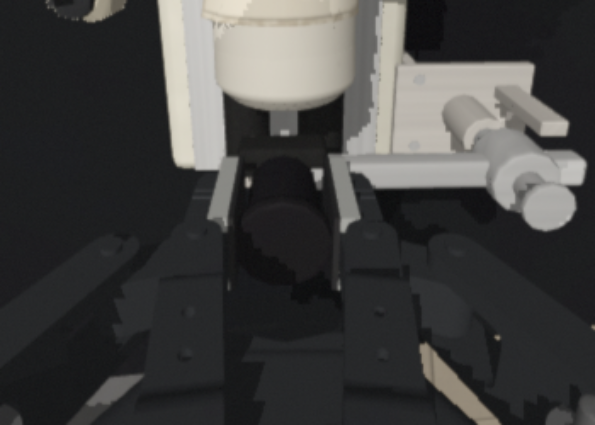

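```bash

python3 shift.py '[[-0.0088,0.0005,0,0,0,-0.11],[-0.0175,0.0019,0,0,0,-0.22],[-0.0259,0.0043,0,0,0,-0.33],[-0.0341,0.0076,0,0,0,-0.44],[-0.0418,0.0118,0,0,0,-0.55]]'
python3 - <<'E'
from h import *
plan([])
E
```

```text
time_s: 4.3
ee_pos: [0.3925, -0.2886, 0.1879]
ee_rot: [-3.073, -0.644, 0.002]
wrist_force: [3.1, 3.1, -4.6]
opening: 0.0252
finger_force: 49.4
now 4.3 [ 0.3925 -0.2886  0.1879] [ 0.24  0.58  0.52  2.03 -0.47  0.65 -0.08] [ 3.1  3.1 -4.6] 0.0252
```

```bash

python3 shift.py '[[-0.0088,0.0005,0,0,0,-0.11],[-0.0175,0.0019,0,0,0,-0.22],[-0.0259,0.0043,0,0,0,-0.33],[-0.0341,0.0076,0,0,0,-0.44],[-0.0418,0.0118,0,0,0,-0.55]]'
python3 shift.py '[[-0.0088,0.0005,0,0,0,-0.11],[-0.0175,0.0019,0,0,0,-0.22],[-0.0259,0.0043,0,0,0,-0.33],[-0.0341,0.0076,0,0,0,-0.44],[-0.0418,0.0118,0,0,0,-0.55]]'
python3 shift.py '[[0,0,0,0,0,0],[0,0,0,0,0,0]]'
python3 - <<'E'
from h import *
plan([])
E
```

```text
time_s: 4.8
ee_pos: [0.359, -0.3168, 0.1881]
ee_rot: [-2.784, -1.455, 0.001]
wrist_force: [3.0, 3.3, -4.0]
opening: 0.0253
finger_force: 49.4
time_s: 5.3
ee_pos: [0.3453, -0.3581, 0.1881]
ee_rot: [2.284, 2.156, 0.0]
wrist_force: [4.8, 3.7, -4.6]
opening: 0.0254
finger_force: 49.5
time_s: 5.5
ee_pos: [0.3453, -0.358, 0.188]
ee_rot: [2.289, 2.151, 0.0]
wrist_force: [3.5, 2.7, -3.6]
opening: 0.0254
finger_force: 49.5
now 5.5 [ 0.3453 -0.358   0.188 ] [ 0.63  0.55  0.19  1.99 -0.17  0.61  0.87] [ 3.5  2.7 -3.6] 0.0254
```

```bash

python3 shift.py '[[0,0,0.005,0,0,0],[0,0,0.010,0,0,0],[0,0,0.014,0,0,0],[0,0,0.014,0,0,0]]'
python3 shift.py '[[0,0,0,0,0,0],[0,0,0,0,0,0],[0,0,-0.03,0,0,0],[0,0,-0.07,0,0,0],[0,0,-0.11,0,0,0]]' 0.06
python3 - <<'E'
from h import *
q=(.524,-.2945,-.14)
g=W(q,[-.035,0,.098])[0];print(g)
plan([(g+[0,0,.054+.10],down(-.14)),(g+[0,0,.054],down(-.14))])
E
```

```text
time_s: 5.9
ee_pos: [0.3452, -0.358, 0.1743]
ee_rot: [2.289, 2.151, -0.0]
wrist_force: [3.5, 3.5, -0.2]
opening: 0.0252
finger_force: 49.6
time_s: 6.4
ee_pos: [0.3434, -0.3592, 0.2859]
ee_rot: [2.295, 2.145, -0.003]
wrist_force: [-0.4, -0.8, 0.2]
opening: 0.06
finger_force: 0.0
[ 0.48934244 -0.28961599  0.098     ]
now 6.4 [ 0.3434 -0.3592  0.2859] [ 0.6   0.41  0.24  1.89 -0.12  0.86  0.82] [-0.4 -0.8  0.2] 0.06
[0.0793, 0.141, 0.0336, 0.0004, 0.0022, 1.6435] rows 11.0
[0.0, 0.0, 0.1, 0.0, 0.0, 0.0] rows 2.0
```

```bash

python3 shift.py '[[0.079,0.141,0.034,0,0,0.82],[0.079,0.141,0.034,0,0,0.82],[0.079,0.141,0.034,0,0,0.82],[0.079,0.141,0.034,0,0,0.82],[0.079,0.141,0.034,0,0,0.82]]' 0.085
python3 - <<'E'
from h import *
a=ray("w2",(350.75,155),.097);b=ray("w2",(351,115),.097);print(a,b,np.arctan2((b-a)[1],(b-a)[0]))
q=(.524,-.2945,-.14)
g=W(q,[-.035,0,.098])[0];print(g, "ray y at g:",a+(b-a)*(g[0]-a[0])/(b-a)[0])
plan([(g+[0,0,.054+.10],down(-.14)),(g+[0,0,.054],down(-.14))])
E
```

```text
time_s: 6.9
ee_pos: [0.4931, -0.2865, 0.2497]
ee_rot: [2.92, 1.158, 0.0]
wrist_force: [-0.7, 0.0, 0.3]
opening: 0.0852
finger_force: 0.0
[ 0.47328224 -0.28931361  0.097     ] [ 0.51368006 -0.29433402  0.097     ] -0.12364031701495869
[ 0.48934244 -0.28961599  0.098     ] ray y at g: [ 0.48934244 -0.29130948  0.097     ]
now 6.9 [ 0.4931 -0.2865  0.2497] [ 0.23  0.58  0.41  1.74 -0.29  0.88 -0.05] [-0.7  0.   0.3] 0.0852
[-0.0049, -0.0003, -0.0023, 0.0006, -0.0003, 0.8953] rows 6.0
[0.0, 0.0, 0.1, 0.0, 0.0, 0.0] rows 2.0
```

```bash

python3 shift.py '[[-0.005,0,-0.002,0,0,0.89],[-0.005,0,-0.002,0,0,0.89],[-0.005,0,-0.002,0,0,0.89],[-0.005,0,-0.002,0,0,0.89],[-0.005,0,-0.002,0,0,0.89]]'
python3 shift.py '[[0,0,0,0,0,0.14],[0,0,0,0,0,0.14],[0,0,0,0,0,0.14]]'
python3 - <<'E'
from h import *
plan([((.4893,-.2905,.152),down(-.135))])
E
```

```text
time_s: 7.4
ee_pos: [0.4861, -0.2932, 0.2531]
ee_rot: [3.139, -0.003, 0.0]
wrist_force: [-1.1, 0.0, -1.1]
opening: 0.0855
finger_force: 0.0
time_s: 7.7
ee_pos: [0.4864, -0.2925, 0.2528]
ee_rot: [3.133, -0.207, -0.0]
wrist_force: [0.3, 0.1, 0.4]
opening: 0.0851
finger_force: 0.0
now 7.7 [ 0.4864 -0.2925  0.2528] [ 0.09  0.62  0.67  1.75 -0.46  0.94 -0.75] [0.3 0.1 0.4] 0.0851
[0.0026, -0.0025, 0.1008, 0.0015, -0.0, 0.0034] rows 2.0
```

```bash

python3 shift.py '[[0.0026,-0.0025,0.04,0,0,0],[0.0026,-0.0025,0.075,0,0,0],[0.0026,-0.0025,0.1008,0,0,0],[0.0026,-0.0025,0.1008,0,0,0]]'
python3 shift.py '[[0,0,0,0,0,0],[0,0,0,0,0,0],[0,0,0,0,0,0],[0,0,0,0,0,0],[0,0,0,0,0,0]]' 0.03 25
python3 -c "
from h import *
plan([])"
```

```text
time_s: 8.1
ee_pos: [0.488, -0.2884, 0.1486]
ee_rot: [-3.131, 0.207, 0.01]
wrist_force: [0.4, 0.1, -0.4]
opening: 0.0851
finger_force: 0.0
time_s: 8.6
ee_pos: [0.4905, -0.2897, 0.1538]
ee_rot: [3.134, -0.208, 0.005]
wrist_force: [-0.5, 1.5, 6.7]
opening: 0.0466
finger_force: 25.6
now 8.6 [ 0.4905 -0.2897  0.1538] [ 0.15  0.75  0.57  1.83 -0.58  0.73 -0.66] [-0.5  1.5  6.7] 0.0466
```

```bash

python3 shift.py '[[-0.015,0,-0.001,0,0,0],[-0.035,0,-0.001,0,0,0],[-0.06,0,-0.001,0,0,0],[-0.082,0,-0.001,0,0,0],[-0.097,0,-0.001,0,0,0]]'
python3 shift.py '[[0,0,0,0,0,0],[0,0,0,0,0,0]]'
python3 -c "
from h import *
plan([])"
```

```text
time_s: 9.1
ee_pos: [0.3931, -0.2769, 0.1538]
ee_rot: [3.133, -0.209, 0.004]
wrist_force: [2.5, -0.8, -1.1]
opening: 0.0467
finger_force: 26.1
time_s: 9.3
ee_pos: [0.3921, -0.2769, 0.1535]
ee_rot: [-3.134, 0.21, 0.003]
wrist_force: [-7.9, 2.0, 8.5]
opening: 0.0464
finger_force: 26.9
now 9.3 [ 0.3921 -0.2769  0.1535] [ 0.21  0.64  0.54  2.07 -0.6   0.58 -0.53] [-7.9  2.   8.5] 0.0464
```

```bash

python3 shift.py '[[0,0,0,0,0,0],[0,0,0,0,0,0],[0,0,0,0,0,0],[0,0,0,0,0,0],[0,0,0,0,0,0]]' 0.075
python3 shift.py '[[0,0,-0.03,0,0,0],[0,0,-0.07,0,0,0],[0.04,0,-0.11,0,0,0],[0.08,0,-0.15,0,0,0],[0.1,0,-0.18,0,0,0]]' 0.085
python3 shift.py '[[0,0,0,0,0,0],[0,0,0,0,0,0]]'
python3 - <<'E'
from h import *
im=wrist("w4");plan([])
im=cv2.resize(im,None,fx=1.25,fy=1.25)
for i in range(0,640,40): cv2.putText(im,str(i),(int(i*1.25),8),0,.3,(0,0,255)); im[::8,int(i*1.25)]=(0,0,255)
for j in range(0,400,40): cv2.putText(im,str(j),(0,int(j*1.25)+4),0,.3,(0,200,0)); im[int(j*1.25),::8]=(0,200,0)
cv2.imwrite("pics/w4.png",im)
E
```

```text
time_s: 9.8
ee_pos: [0.394, -0.2766, 0.1526]
ee_rot: [3.135, -0.208, 0.0]
wrist_force: [-0.8, 0.0, -0.6]
opening: 0.075
finger_force: 0.0
time_s: 10.3
ee_pos: [0.4943, -0.2891, 0.334]
ee_rot: [-3.134, 0.207, 0.0]
wrist_force: [1.0, -0.3, -0.6]
opening: 0.0851
finger_force: 0.0
time_s: 10.5
ee_pos: [0.4931, -0.2898, 0.3329]
ee_rot: [3.134, -0.207, 0.001]
wrist_force: [-0.7, -0.8, -0.8]
opening: 0.0851
finger_force: 0.0
CAM['w4']= ((np.float64(285.2863271474828), np.float64(316.537279112205), np.float64(199.21378082471387)), [0.5740188391515348, -0.3021703657615267, 0.4026451703805264], [1.9164780401688613, -2.186520523490692, -0.3558613350184218])
now 10.55 [ 0.4919 -0.2896  0.3318] [ 0.04  0.55  0.73  1.63 -0.4   1.12 -0.82] [ 0.3 -0.4 -0.1] 0.085
```

View pics/w4.png

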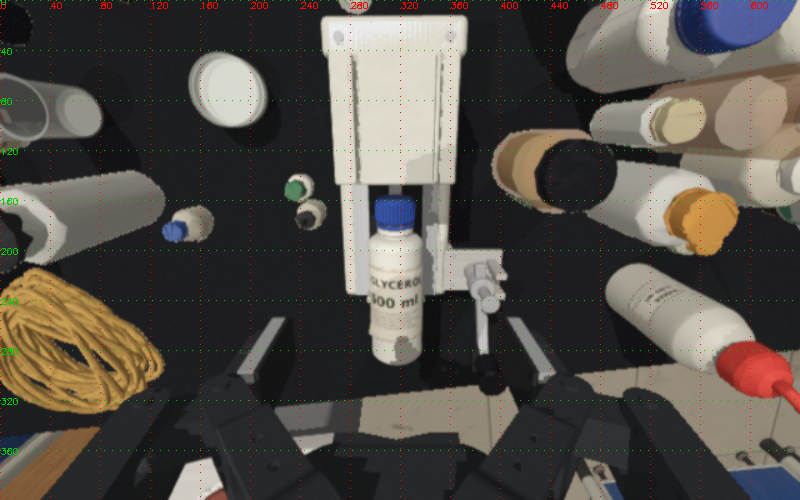

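Bottle lies free, cap top at (316,157), in front of the hood edge (v≈147). Before choosing the second grasp I'll check in free air that a level tool is reachable over the balance.

```bash
cat >> h.py <<'E'
CAM['w4']=((285.2863271474828,316.537279112205,199.21378082471387),[0.5740188391515348,-0.3021703657615267,0.4026451703805264],[1.9164780401688613,-2.186520523490692,-0.3558613350184218])
def tilt(psi,ry): return down(psi)*R.from_rotvec([0,ry,0])
E
python3 - <<'E'
from h import *
for u in((316,157),(316.5,200),(317,240),(317,283)):print(ray("w4",u,.096).round(4))
plan([((.49,-.04,.34),tilt(.1,.7)),((.508,.188,.26),tilt(.35,1.4))])
E
```

```text
[ 0.5201 -0.2945  0.096 ]
[ 0.4714 -0.2886  0.096 ]
[ 0.4215 -0.2826  0.096 ]
[ 0.3622 -0.2748  0.096 ]
now 10.55 [ 0.4919 -0.2896  0.3318] [ 0.04  0.55  0.73  1.63 -0.4   1.12 -0.82] [ 0.3 -0.4 -0.1] 0.085
[-0.0351, -0.2471, -0.0079, 0.0807, 0.6987, -0.2243] rows 5.0
[-0.0204, -0.2251, 0.0874, 0.2213, 0.6963, -0.127] rows 4.9
```

```bash

python3 shift.py '[[-0.035,-0.247,-0.008,0.08,0.70,-0.22],[-0.035,-0.247,-0.008,0.08,0.70,-0.22],[-0.035,-0.247,-0.008,0.08,0.70,-0.22],[-0.035,-0.247,-0.008,0.08,0.70,-0.22],[-0.035,-0.247,-0.008,0.08,0.70,-0.22]]'
python3 shift.py '[[-0.02,-0.225,0.087,0.22,0.7,-0.127],[-0.02,-0.225,0.087,0.22,0.7,-0.127],[-0.02,-0.225,0.087,0.22,0.7,-0.127],[-0.02,-0.225,0.087,0.22,0.7,-0.127],[-0.02,-0.225,0.087,0.22,0.7,-0.127]]'
python3 - <<'E'
from h import *
plan([((.508,.188,.26),tilt(.35,1.57)),((.508,.188,.178),tilt(.35,1.57))])
E
```

```text
time_s: 11.05
ee_pos: [0.4915, -0.0588, 0.3381]
ee_rot: [-2.931, -0.126, -0.979]
wrist_force: [1.6, 1.1, -0.2]
opening: 0.0849
finger_force: 0.0
time_s: 11.55
ee_pos: [0.4941, -0.0116, 0.3648]
ee_rot: [-2.764, -0.212, -1.138]
wrist_force: [0.6, -1.5, 0.0]
opening: 0.0851
finger_force: 0.0
now 11.55 [ 0.4941 -0.0116  0.3648] [ 0.82  0.22 -0.86  2.22 -1.32  0.05 -0.08] [ 0.6 -1.5  0. ] 0.0851
[-0.0494, -0.1846, 0.1204, 0.1241, 0.7726, -0.1395] rows 5.3
[-0.082, 0.0, 0.0001, 0.0, 0.0, 0.0] rows 1.6
```

The level tool stalls at j5 and j6 limits in this branch. I'll identify the kinematics from the logged poses so that I can pick a feasible carrying orientation.

```bash
cat > fk.py <<'E'
from h import *
import itertools
D=[([-1.22848838,.61591782,-.01265996,1.4249725,.00808424,1.10339288,-.04041144],[.23407518,.60574041,.30271429],[-.57582541,-3.08787535,.00407819]),
([-.1,.48,.86,1.79,-.42,1.06,-.82],[.4475,-.2522,.3299],[3.129,-.263,0]),
([.11,.69,.66,1.96,-.63,.72,-.55],[.435,-.2806,.1689],[-3.127,.221,.013]),
([.24,.58,.52,2.03,-.47,.65,-.08],[.3925,-.2886,.1879],[-3.073,-.644,.002]),
([.63,.55,.19,1.99,-.17,.61,.87],[.3453,-.358,.188],[2.289,2.151,0]),
([.23,.58,.41,1.74,-.29,.88,-.05],[.4931,-.2865,.2497],[2.92,1.158,0]),
([.09,.62,.67,1.75,-.46,.94,-.75],[.4864,-.2925,.2528],[3.133,-.207,0]),
([.15,.75,.57,1.83,-.58,.73,-.66],[.4905,-.2897,.1538],[3.134,-.208,.005]),
([.21,.64,.54,2.07,-.6,.58,-.53],[.3921,-.2769,.1535],[-3.134,.21,.003]),
([.82,.22,-.86,2.22,-1.32,.05,-.08],[.4941,-.0116,.3648],[-2.764,-.212,-1.138])]
# zero pose: arm straight up; z-axis joints sign s, pitch joints about +Y
def fk(q,s,p):
    off,o=p[:7],p[7:].reshape(-1,3) # o: offsets after joints 1..7
    A=R.identity();x=np.zeros(3)
    for i in range(7):
        th=q[i]+off[i]
        A=A*R.from_rotvec(np.array([0,0,s[i]*th]) if i%2==0 else np.array([0,th,0])); x=x+A.apply(o[i])
    return x,A
def res(p,s,p0):
    e=[]
    for q,t,w in D:
        x,A=fk(np.array(q),s,p); e+=list((x-t)*10)+list((A.inv()*R.from_rotvec(w)).as_rotvec())
    return np.r_[e,(p-p0)*.03]
if __name__=="__main__":
    p0=np.zeros(28);p0[7:]=np.array([[0,0,.3],[0,0,.4],[0,0,0],[0,0,.4],[0,0,0],[0,0,.1],[0,0,.1]]).ravel()
    best=None
    for c in itertools.product((1,-1),repeat=3):
      for o7 in (0,1.57,3.14,-1.57):
        s=[-1,1,c[0],1,c[1],1,c[2]];p1=p0.copy();p1[6]=o7
        f=least_squares(res,p1,args=(s,p1),max_nfev=60)
        if best is None or f.cost<best[0]: best=(f.cost,s,f.x)
    print(best[0],best[1],best[2].round(3).tolist()); print(np.abs(res(best[2],best[1],best[2])[:-28]).reshape(-1,6).max(0))
    np.savez("fk.npz",s=best[1],p=best[2])
E
python3 fk.py
```

```text
0.0018285281210920063 [-1, 1, -1, 1, -1, 1, -1] [-0.013, -0.004, -0.001, 0.009, 0.001, -0.005, -1.584, 0.001, -0.005, 0.256, 0.001, -0.005, 0.468, -0.014, -0.011, 0.068, -0.023, -0.011, 0.389, 0.02, 0.0, -0.011, -0.012, 0.0, 0.114, 0.002, 0.002, 0.114]
[0.02336646 0.01764243 0.01918387 0.00655419 0.00866852 0.00433498]
```

```bash
cat > ik.py <<'E'
from fk import *
_f=np.load("fk.npz");S,P=_f["s"],_f["p"]
lo=np.array([-3.12,-.3,-1.34,.26,-1.36,.01,-2.84]);hi=np.array([3.12,2.06,1.32,2.42,4.5,1.98,2.84])
def ik(pos,Q,seed,reg=.02):
    def f(q):
        x,A=fk(q,S,P);return np.r_[(x-pos)*20,(A.inv()*Q).as_rotvec()*5,reg*(q-seed)]
    s=least_squares(f,np.clip(seed,lo+.03,hi-.03),bounds=(lo+.02,hi-.02),max_nfev=80)
    e=np.linalg.norm(s.fun[:6]);return s.x,e,np.min(np.minimum(s.x-lo,hi-s.x))
def gpose(g,psi,beta): # grasp point, heading, pitch below level -> tcp pose
    Q=tilt(psi,np.pi/2-beta);return np.array(g)-.054*Q.apply([0,0,1]),Q
E
python3 - <<'E'
from ik import *
rng=np.random.default_rng(0)
for nm,g,psis in (("pan",(.559,.206,.153),(-.7,-.35,0,.35,.7,1.05)),("panhi",(.559,.206,.26),(-.35,0,.35,.7,1.05))):
  for psi in psis:
    for b in (.35,.6,.8):
      best=None
      for k in range(8):
        seed=np.array([-.35,.6,0,1.9,0,.6,0])+rng.normal(0,.5,7)*(k>0)
        q,e,m=ik(*gpose(g,psi,b),seed)
        if e<.1 and (best is None or m>best[0]):best=(m,q)
      print(nm,psi,b,None if best is None else (round(best[0],2),best[1].round(2)))
E
```

```text
pan -0.7 0.35 (np.float64(0.41), array([-0.65,  0.87, -0.38,  2.01,  1.51,  1.52,  1.86]))
pan -0.7 0.6 (np.float64(0.42), array([-0.92,  0.75,  0.14,  2.  ,  1.3 ,  0.93,  2.08]))
pan -0.7 0.8 (np.float64(0.46), array([-0.77,  0.67,  0.03,  1.96,  1.17,  0.84,  2.29]))
pan -0.35 0.35 (np.float64(0.15), array([-0.79,  0.81, -0.11,  2.27,  1.89,  1.28,  1.67]))
pan -0.35 0.6 (np.float64(0.19), array([-1.15,  0.79,  0.56,  2.23,  1.99,  0.55,  1.61]))
pan -0.35 0.8 (np.float64(0.28), array([-0.68,  0.61, -0.05,  2.14,  1.63,  0.7 ,  2.15]))
pan 0 0.35 None
pan 0 0.6 (np.float64(0.03), array([-0.66,  0.65,  0.01,  2.39,  2.42,  0.9 ,  1.66]))
pan 0 0.8 (np.float64(0.16), array([ 0.04,  0.73, -0.97,  2.26,  1.94,  1.06,  2.4 ]))
pan 0.35 0.35 None
pan 0.35 0.6 None
pan 0.35 0.8 None
pan 0.7 0.35 None
pan 0.7 0.6 None
pan 0.7 0.8 None
pan 1.05 0.35 None
pan 1.05 0.6 None
pan 1.05 0.8 None
panhi -0.35 0.35 (np.float64(0.19), array([-0.39,  0.63, -0.69,  2.23,  1.78,  1.51,  2.05]))
panhi -0.35 0.6 (np.float64(0.28), array([-0.76,  0.47, -0.05,  2.14,  1.58,  0.88,  2.24]))
panhi -0.35 0.8 (np.float64(0.29), array([-0.32,  0.45, -0.54,  2.04,  1.37,  0.94,  2.55]))
panhi 0 0.35 None
panhi 0 0.6 (np.float64(0.11), array([-0.96,  0.44,  0.42,  2.31,  2.37,  0.55,  1.78]))
panhi 0 0.8 (np.float64(0.25), array([-0.61,  0.36,  0.  ,  2.17,  1.72,  0.43,  2.52]))
panhi 0.35 0.35 None
panhi 0.35 0.6 (np.float64(0.05), array([-0.41,  0.37, -0.04,  2.37,  2.96,  0.59,  1.68]))
panhi 0.35 0.8 None
panhi 0.7 0.35 None
panhi 0.7 0.6 None
panhi 0.7 0.8 None
panhi 1.05 0.35 None
panhi 1.05 0.6 None
panhi 1.05 0.8 (np.float64(0.21), array([ 0.48,  0.56, -0.88,  2.02, -0.64,  0.22, -0.13]))
```

```bash
python3 - <<'E'
from ik import *
rng=np.random.default_rng(0)
def scan(nm,g,psis,bs):
  for psi in psis:
    for b in bs:
      best={}
      for k in range(10):
        seed=np.array([-.35,.6,0,1.9,(1.2,-.6)[k%2],.6,0])+rng.normal(0,.4,7)
        q,e,m=ik(*gpose(g,psi,b),seed); s=q[4]>.3
        if e<.1 and (s not in best or m>best[s][0]):best[s]=(m,q)
      print(nm,psi,b,[(round(v[0],2),v[1].round(2).tolist()) for v in best.values()])
scan("pan",(.559,.206,.153),(-1.4,-1.05,-.7,1.2,1.5,1.8),(.35,.7))
scan("roll",(.438,-.284,.096),(-.13,),(.35,.6,.8))
E
```

```text
pan -1.4 0.35 [(np.float64(0.39), [-0.84, 1.02, 0.1, 1.46, 0.81, 1.59, 2.14])]
pan -1.4 0.7 [(np.float64(0.57), [-0.68, 0.87, -0.08, 1.53, 0.76, 1.41, 2.17])]
pan -1.05 0.35 [(np.float64(0.6), [-0.9, 0.93, 0.06, 1.74, 1.08, 1.38, 2.04])]
pan -1.05 0.7 [(np.float64(0.64), [-0.74, 0.78, -0.06, 1.76, 0.97, 1.18, 2.2]), (np.float64(0.02), [-1.37, 1.24, 1.3, 1.76, -0.4, 0.75, -2.82])]
pan -0.7 0.35 [(np.float64(0.41), [-0.71, 0.86, -0.29, 2.01, 1.5, 1.46, 1.86])]
pan -0.7 0.7 [(np.float64(0.44), [-0.63, 0.71, -0.25, 1.98, 1.33, 1.09, 2.12]), (np.float64(0.09), [-1.41, 1.14, 1.23, 1.98, -0.57, 0.34, -2.42])]
pan 1.2 0.35 [(np.float64(0.09), [-0.31, 0.91, 0.57, 2.2, 4.41, 1.61, 1.34])]
pan 1.2 0.7 [(np.float64(0.02), [0.58, 0.93, -1.07, 2.07, 0.63, 0.03, -1.05]), (np.float64(0.03), [0.58, 0.92, -1.02, 2.08, -1.12, 0.04, 0.71])]
pan 1.5 0.35 [(np.float64(0.35), [0.66, 1.13, -0.99, 1.92, -0.84, 0.5, 0.79])]
pan 1.5 0.7 [(np.float64(0.47), [0.47, 0.86, -0.78, 1.9, -0.68, 0.48, 0.46]), (np.float64(0.02), [0.68, 1.14, -1.32, 1.9, 0.54, 0.47, -0.69])]
pan 1.8 0.35 [(np.float64(0.58), [0.44, 1.04, -0.65, 1.7, -0.78, 1.01, 0.8])]
pan 1.8 0.7 [(np.float64(0.68), [0.36, 0.88, -0.66, 1.72, -0.52, 0.83, 0.5])]
roll -0.13 0.35 []
roll -0.13 0.6 []
roll -0.13 0.8 []
```

```bash
python3 - <<'E'
from ik import *
def gp(g,Q):return np.array(g)-.054*Q.apply([0,0,1]),Q
for b in (0,.35,.5,.7):
  q=np.array([.21,.64,.54,2.07,-.6,.58,-.53]);print("beta",b)
  for g,psi,th in [((.438,-.284,.11),-.13,0),((.438,-.284,.096),-.13,0),((.45,-.26,.25),-.13,0),((.48,-.2,.28),.2,.25),((.5,-.1,.3),.7,.6),((.53,.0,.3),1.2,.9),((.55,.1,.3),1.6,1.3),((.559,.206,.27),1.7,1.5708),((.559,.206,.16),1.7,1.5708)]:
    q,e,m=ik(*gp(g,tilt(psi,th-b)),q,.1);print(round(e,2),round(m,2),q.round(2))
print(ray("top",(315,178),.17),ray("top",(315,190),.0),ray("top",(307,155),.07))
E
```

```text
beta 0
0.0 0.46 [ 0.17  0.68  0.57  1.96 -0.57  0.67 -0.6 ]
0.0 0.45 [ 0.18  0.7   0.55  1.97 -0.59  0.64 -0.58]
0.0 0.6 [ 0.    0.49  0.72  1.81 -0.38  0.98 -0.82]
0.0 0.5 [ 0.01  0.33  0.56  1.92 -0.48  0.8  -0.52]
0.01 0.38 [ 0.18  0.27  0.34  2.04 -0.94  0.84  0.28]
0.0 0.26 [ 0.3   0.44  0.14  1.95 -1.1   1.17  0.76]
0.0 0.21 [ 0.33  0.7  -0.07  1.79 -1.15  1.5   0.95]
0.0 0.06 [ 0.24  0.89 -0.21  1.78 -1.3   1.54  1.09]
0.0 0.09 [ 0.23  1.08 -0.19  1.76 -1.27  1.5   1.25]
beta 0.35
0.0 0.63 [ 0.08  0.84  0.69  1.71 -0.37  1.08 -0.8 ]
0.0 0.64 [ 0.08  0.86  0.68  1.72 -0.38  1.05 -0.8 ]
0.0 0.55 [-0.01  0.67  0.77  1.58 -0.27  1.37 -0.89]
0.0 0.63 [-0.12  0.49  0.69  1.7  -0.26  1.14 -0.73]
0.0 0.55 [-0.09  0.31  0.48  1.87 -0.45  0.92 -0.25]
0.0 0.56 [ 0.08  0.37  0.24  1.86 -0.77  1.03  0.37]
0.0 0.39 [ 0.2   0.56  0.02  1.75 -0.97  1.32  0.76]
0.0 0.2 [ 0.16  0.73 -0.12  1.76 -1.16  1.34  0.91]
0.0 0.17 [ 0.16  0.91 -0.13  1.79 -1.19  1.26  1.1 ]
beta 0.5
0.0 0.61 [ 0.07  0.92  0.71  1.61 -0.31  1.24 -0.85]
0.0 0.62 [ 0.07  0.94  0.7   1.61 -0.32  1.22 -0.85]
0.0 0.46 [-0.   
[... 250 characters left out ...]
0 0.28 [ 0.11  0.67 -0.1   1.74 -1.08  1.26  0.82]
0.0 0.23 [ 0.12  0.84 -0.11  1.8  -1.13  1.15  1.02]
beta 0.7
0.0 0.53 [ 0.07  1.02  0.72  1.47 -0.25  1.45 -0.88]
0.0 0.55 [ 0.07  1.04  0.71  1.48 -0.26  1.43 -0.88]
0.0 0.27 [ 0.01  0.86  0.78  1.37 -0.17  1.71 -0.9 ]
0.0 0.51 [-0.16  0.66  0.72  1.5  -0.13  1.47 -0.81]
0.0 0.71 [-0.27  0.41  0.56  1.71 -0.15  1.14 -0.55]
0.0 0.66 [-0.17  0.36  0.33  1.76 -0.37  1.02 -0.04]
0.0 0.66 [ 0.02  0.47  0.09  1.7  -0.7   1.17  0.49]
0.0 0.42 [ 0.04  0.6  -0.06  1.72 -0.94  1.16  0.66]
0.0 0.34 [ 0.05  0.76 -0.1   1.8  -1.02  1.01  0.87]
[ 0.54699674 -0.00600409  0.17      ] [ 0.53532664 -0.00171318  0.        ] [0.63368978 0.02324385 0.07      ]
```

```bash
python3 - <<'E'
from ik import *
Q=tilt(-.125,-.6);g=np.array([.4364,-.2844,.100]);t=g-.054*Q.apply([0,0,1]);pre=t-.12*Q.apply([0,0,1])
Qm=tilt(-.05,.1)
plan([((.48,-.15,.32),Qm),(pre,Q),(t,Q)])
q=r.get_state()["joints"]
for p,A in(((.48,-.15,.32),Qm),(pre,Q),(t,Q)): q,e,m=ik(p,A,q,.1);print(e.round(3),m.round(2),q.round(2))
E
```

```text
now 11.55 [ 0.4941 -0.0116  0.3648] [ 0.82  0.22 -0.86  2.22 -1.32  0.05 -0.08] [ 0.6 -1.5  0. ] 0.0851
[-0.052, 0.1366, -0.004, -0.1765, -0.6757, 0.1824] rows 4.8
[0.0532, 0.1438, 0.0821, 0.0189, -0.6997, 0.0742] rows 4.7
[-0.0, 0.0, 0.12, 0.0, 0.0, 0.0] rows 2.4
0.009 0.55 [ 0.28  0.33 -0.03  1.87 -0.02  0.84 -1.36]
0.004 0.35 [ 0.36  0.84  0.09  1.25  0.1   1.63 -1.28]
0.001 0.66 [ 0.39  0.86  0.08  1.54  0.12  1.32 -1.3 ]
```

```bash

python3 shift.py '[[-0.052,0.137,-0.004,-0.176,-0.676,0.182],[-0.052,0.137,-0.004,-0.176,-0.676,0.182],[-0.052,0.137,-0.004,-0.176,-0.676,0.182],[-0.052,0.137,-0.004,-0.176,-0.676,0.182],[-0.052,0.137,-0.004,-0.176,-0.676,0.182]]' 0.085
python3 - <<'E'
from ik import *
Q=tilt(-.125,-.6);g=np.array([.4364,-.2844,.100]);t=g-.054*Q.apply([0,0,1]);pre=t-.12*Q.apply([0,0,1])
plan([(pre,Q),(t,Q)])
E
```

```text
time_s: 12.05
ee_pos: [0.4793, -0.152, 0.3201]
ee_rot: [-3.029, -0.038, -0.544]
wrist_force: [2.2, 1.1, -0.3]
opening: 0.0849
finger_force: 0.0
now 12.05 [ 0.4793 -0.152   0.3201] [ 0.26  0.28  0.12  2.01 -0.41  0.58 -0.86] [ 2.2  1.1 -0.3] 0.0849
[0.0226, 0.1507, 0.0808, -0.0396, -0.9495, 0.1729] rows 6.4
[-0.0, 0.0, 0.12, 0.0, 0.0, 0.0] rows 2.4
```

```bash

python3 shift.py '[[0.023,0.151,0.081,-0.04,-0.95,0.173],[0.023,0.151,0.081,-0.04,-0.95,0.173],[0.023,0.151,0.081,-0.04,-0.95,0.173],[0.023,0.151,0.081,-0.04,-0.95,0.173],[0.023,0.151,0.081,-0.04,-0.95,0.173]]'
python3 shift.py '[[0,0,0,0,-0.1,0],[0,0,0,0,-0.2,0],[0,0,0,0,-0.2,0]]'
python3 - <<'E'
from ik import *
Q=tilt(-.125,-.6);g=np.array([.4364,-.2844,.100]);t=g-.054*Q.apply([0,0,1]);pre=t-.12*Q.apply([0,0,1])
plan([(pre,Q),(t,Q)]);plan([(t,Q)])
E
```

```text
time_s: 12.55
ee_pos: [0.5362, -0.2985, 0.2422]
ee_rot: [-3.036, 0.142, 0.598]
wrist_force: [-0.4, -0.0, -0.9]
opening: 0.0847
finger_force: 0.0
time_s: 12.85
ee_pos: [0.5384, -0.294, 0.2415]
ee_rot: [-2.953, 0.12, 0.886]
wrist_force: [-0.9, 0.6, 0.1]
opening: 0.0854
finger_force: 0.0
now 12.85 [ 0.5384 -0.294   0.2415] [ 0.24  0.87  0.35  1.25 -0.04  1.6  -1.09] [-0.9  0.6  0.1] 0.0854
[-0.0047, 0.003, 0.0005, -0.0068, -0.0153, 0.0457] rows 0.3
[-0.0, 0.0, 0.12, 0.0, 0.0, 0.0] rows 2.4
now 12.85 [ 0.5384 -0.294   0.2415] [ 0.24  0.87  0.35  1.25 -0.04  1.6  -1.09] [-0.9  0.6  0.1] 0.0854
[-0.0066, 0.0038, 0.1205, -0.0068, -0.0153, 0.0457] rows 2.4
```

```bash

python3 shift.py '[[-0.006,0.004,0.04,-0.007,-0.015,0.045],[-0.006,0.004,0.075,-0.007,-0.015,0.045],[-0.006,0.004,0.1,-0.007,-0.015,0.045],[-0.0066,0.0038,0.1205,-0.007,-0.015,0.045],[-0.0066,0.0038,0.1205,-0.007,-0.015,0.045]]'
python3 - <<'E'
from ik import *
Q=tilt(-.125,-.6);g=np.array([.4364,-.2844,.100]);t=g-.054*Q.apply([0,0,1])
plan([(t,Q)]);c=r.camera('wrist')['pixels'];cv2.imwrite('pics/w5.png',c)
E
```

```text
time_s: 13.35
ee_pos: [0.4638, -0.2888, 0.1466]
ee_rot: [-2.96, 0.191, 0.914]
wrist_force: [0.9, 0.1, 0.1]
opening: 0.0852
finger_force: 0.0
now 13.35 [ 0.4638 -0.2888  0.1466] [ 0.24  0.89  0.36  1.55 -0.04  1.29 -1.12] [0.9 0.1 0.1] 0.0852
[0.0034, -0.001, 0.0001, -0.0019, -0.0011, -0.003] rows 0.1
```

View pics/w5.png

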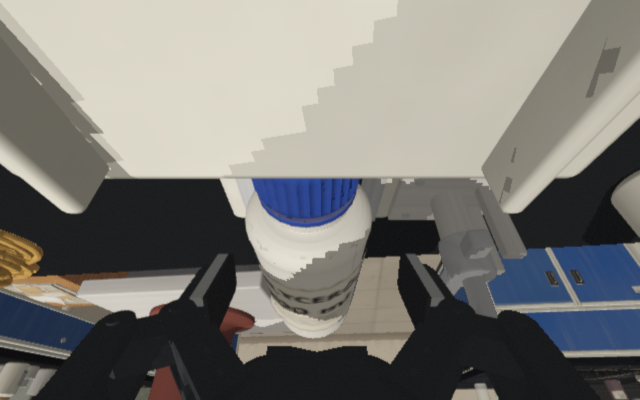

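The bottle (u≈309) sits centred between the fingertips (235 and 400), so I can grip it.

```bash

python3 shift.py '[[0,0,0,0,0,0],[0,0,0,0,0,0],[0,0,0,0,0,0],[0,0,0,0,0,0]]' 0.03 30
python3 - <<'E'
from ik import *
plan([]);s=r.get_state();A=R.from_rotvec(s["ee_rot"])
print("dir for straight up:",A.inv().apply([0,0,1]).round(3),"fwd -x mixer:",A.inv().apply([-.99,.13,0]).round(3))
E
```

```text
time_s: 13.8
ee_pos: [0.4695, -0.2867, 0.1494]
ee_rot: [-2.963, 0.184, 0.901]
wrist_force: [1.5, 6.3, 4.7]
opening: 0.0465
finger_force: 30.6
now 13.8 [ 0.4695 -0.2867  0.1494] [ 0.24  0.89  0.36  1.54 -0.05  1.3  -1.12] [1.5 6.3 4.7] 0.0465
dir for straight up: [-0.557 -0.003 -0.83 ] fwd -x mixer: [-0.829 -0.005  0.556]
```

```bash

cat > carry.py <<'E'
from ik import *
A0=R.from_rotvec([-2.963,.184,.901]);t0=np.array([.4695,-.2867,.1494])
b=A0.inv().apply(np.array([.361,-.2751,.094])-t0); zb=A0.inv().apply([np.cos(-.125),np.sin(-.125),0])
b[1]=0;zb[1]=0;zb/=np.linalg.norm(zb) # bottle base and axis in the tool frame, centred in the pads
def place(base,psi,back=0.): # tcp pose for bottle base at given point, leaning back from upright by `back`, heading psi
    x=np.array([np.cos(psi),np.sin(psi),0]);u=np.cos(back)*np.array([0,0,1])+np.sin(back)*x
    y=np.array([np.sin(psi),-np.cos(psi),0])
    B=R.from_matrix(np.c_[np.cross(y,u),y,u]);T=R.from_matrix(np.c_[np.cross([0,1,0],zb),[0,1,0],zb])
    Q=B*T.inv();return np.array(base)-Q.apply(b),Q
E
python3 - <<'E'
from carry import *
print(b,zb)
w=[((.40,-.25,.20),-.1,1.55),((.44,-.19,.22),.3,1.1),((.48,-.10,.24),.75,.65),((.52,0.0,.24),1.2,.25),((.545,.1,.24),1.6,0.),((.559,.206,.2),1.8,0.),((.559,.206,.079),1.8,0.)]
P=[place(*k) for k in w];plan(P)
q=r.get_state()["joints"]
for p in P:q,e,m=ik(*p,q,.1);print(e.round(2),m.round(2),q.round(2),p[0].round(3),(p[1].apply([0,0,1])).round(2))
E
python3 shift.py '[[-0.025,0,-0.0193,0,0,0],[-0.05,0,-0.04,0,0,0],[-0.07,0,-0.06,0,0,0],[-0.09,-0.0005,-0.082,0,0,0],[-0.09,-0.0005,-0.082,0,0,0]]' - 45
```

```text
[-0.05977421  0.          0.10676273] [ 0.83061573  0.         -0.55684603]
now 13.8 [ 0.4695 -0.2867  0.1494] [ 0.24  0.89  0.36  1.54 -0.05  1.3  -1.12] [1.5 6.3 4.7] 0.0465
[-0.0317, -0.0308, -0.1089, -0.0164, 0.0211, -0.0194] rows 2.4
[-0.0395, -0.0918, -0.0474, -0.1363, 0.4439, -0.3796] rows 4.0
[0.0074, -0.0837, -0.0427, 0.0477, 0.4423, -0.4513] rows 4.2
[0.0484, -0.0343, 0.0176, 0.2291, 0.3932, -0.3908] rows 4.0
[0.0512, 0.0086, 0.0597, 0.3027, 0.2467, -0.2631] rows 3.1
[0.0262, 0.0281, 0.1109, 0.1661, 0.0, -0.1114] rows 2.3
[-0.1005, 0.0, 0.0674, 0.0, 0.0, 0.0] rows 2.4
0.0 0.45 [ 0.18  0.78  0.37  1.4  -0.04  1.53 -1.14] [ 0.507 -0.261  0.258] [-0.54  0.05 -0.84]
0.0 0.74 [ 0.09  0.46  0.23  1.68 -0.04  1.11 -0.95] [ 0.509 -0.169  0.319] [-0.11 -0.04 -0.99]
0.0 0.54 [ 0.25  0.27  0.01  1.88 -0.37  0.85 -0.34] [ 0.496 -0.085  0.36 ] [ 0.24  0.22 -0.95]
0.0 0.53 [ 0.5   0.36 -0.24  1.89 -0.81  0.98  0.4 ] [ 0.51  -0.025  0.359] [ 0.24  0.62 -0.75]
0.0 0.54 [ 0.49  0.58 -0.39  1.73 -0.82  1.21  0.61] [0.547 0.045 0.349] [-0.02  0.83 -0.56]
0.0 0.59 [ 0.29  0.7  -0.43  1.64 -0.77  1.17  0.59] [0.572 0.152 0.309] [-0.19  0.81 -0.56]
0.0 0.58 [ 0.29  0.87 -0.43  1.71 -0.78  1.    0.76] [0.572 0.152 0.188] [-0.19  0.81 -0.56]
time_s: 14.3
ee_pos: [0.4401, -0.2867, 0.2702]
ee_rot: [-2.974, 0.19, 0.895]
wrist_force: [0.3, -0.1, -3.2]
opening: 0.0456
finger_force: 46.7
```

```bash
python3 - <<'E'
from carry import *
plan([place((.43,-.20,.23),.25,1.1),place((.48,-.10,.25),.75,.65),place((.52,0.0,.25),1.2,.25),place((.545,.1,.25),1.6,0.),place((.559,.206,.2),1.8,0.)])
E
```

```text
now 14.3 [ 0.4401 -0.2867  0.2702] [ 0.23  0.7   0.4   1.54  0.01  1.46 -1.09] [ 0.3 -0.1 -3.2] 0.0456
[0.0058, -0.1108, -0.075, -0.1247, 0.4602, -0.3579] rows 4.0
[0.0152, -0.095, -0.0437, 0.0529, 0.4405, -0.5014] rows 4.5
[0.0484, -0.0343, 0.0176, 0.2291, 0.3932, -0.3908] rows 4.0
[0.0512, 0.0086, 0.0597, 0.3027, 0.2467, -0.2631] rows 3.1
[0.0179, 0.0281, 0.1164, 0.1661, 0.0, -0.1114] rows 2.4
```

```bash

python3 shift.py '[[0.0012,-0.022,-0.015,-0.025,0.092,-0.072],[0.0024,-0.044,-0.03,-0.05,0.184,-0.143],[0.0036,-0.066,-0.045,-0.075,0.276,-0.215],[0.0048,-0.088,-0.06,-0.1,0.368,-0.286],[0.0058,-0.111,-0.075,-0.125,0.46,-0.358]]'
python3 shift.py '[[0.003,-0.019,-0.009,0.011,0.088,-0.1],[0.006,-0.038,-0.018,0.021,0.176,-0.2],[0.009,-0.057,-0.026,0.032,0.264,-0.3],[0.012,-0.076,-0.035,0.042,0.352,-0.4],[0.015,-0.095,-0.044,0.053,0.44,-0.5]]'
python3 - <<'E'
from carry import *
plan([place((.52,0.0,.25),1.2,.25),place((.545,.1,.25),1.6,0.),place((.559,.206,.2),1.8,0.)])
E
```

```text
time_s: 14.8
ee_pos: [0.4999, -0.1795, 0.3246]
ee_rot: [3.101, 0.397, -0.193]
wrist_force: [-0.8, 0.8, -4.1]
opening: 0.0459
finger_force: 46.8
time_s: 15.3
ee_pos: [0.495, -0.0829, 0.3667]
ee_rot: [-2.77, -1.094, -0.454]
wrist_force: [1.2, 0.0, -3.4]
opening: 0.0456
finger_force: 46.9
now 15.3 [ 0.495  -0.0829  0.3667] [ 0.27  0.27 -0.02  1.86 -0.36  0.87 -0.35] [ 1.2  0.  -3.4] 0.0456
[0.0489, -0.0318, 0.0142, 0.2186, 0.3929, -0.3926] rows 4.0
[0.0512, 0.0086, 0.0597, 0.3027, 0.2467, -0.2631] rows 3.1
[0.0179, 0.0281, 0.1164, 0.1661, 0.0, -0.1114] rows 2.4
```

```bash

python3 shift.py '[[0.01,-0.006,0.003,0.044,0.079,-0.078],[0.02,-0.013,0.006,0.088,0.157,-0.157],[0.029,-0.019,0.009,0.131,0.236,-0.235],[0.039,-0.025,0.011,0.175,0.314,-0.314],[0.049,-0.032,0.014,0.219,0.393,-0.392]]'
python3 shift.py '[[0.01,0.002,0.012,0.06,0.049,-0.053],[0.02,0.003,0.024,0.12,0.098,-0.105],[0.031,0.005,0.036,0.18,0.148,-0.158],[0.041,0.007,0.048,0.24,0.197,-0.21],[0.051,0.0086,0.06,0.303,0.247,-0.263]]'
python3 shift.py '[[0,0,0,0,0,0],[0,0,0,0,0,0]]'
python3 - <<'E'
from carry import *
plan([place((.559,.206,.2),1.8,0.)])
s=r.get_state();A=R.from_rotvec(s["ee_rot"]);print(s["ee_pos"]+A.apply(b),A.apply(zb))
E
```

```text
time_s: 15.8
ee_pos: [0.5109, -0.0262, 0.3691]
ee_rot: [-2.155, -1.47, -0.823]
wrist_force: [-0.6, 0.3, -2.8]
opening: 0.0454
finger_force: 46.9
time_s: 16.3
ee_pos: [0.548, 0.043, 0.3576]
ee_rot: [-1.606, -1.646, -0.853]
wrist_force: [0.0, -0.4, -2.3]
opening: 0.0459
finger_force: 47.0
time_s: 16.5
ee_pos: [0.5477, 0.0429, 0.3579]
ee_rot: [-1.61, -1.644, -0.852]
wrist_force: [-0.1, -0.4, -2.5]
opening: 0.0455
finger_force: 47.0
now 16.5 [0.5477 0.0429 0.3579] [ 0.49  0.58 -0.41  1.71 -0.81  1.22  0.56] [-0.1 -0.4 -2.5] 0.0455
[0.0203, 0.0266, 0.1172, 0.1686, 0.0018, -0.1183] rows 2.4
[0.54595035 0.09805644 0.2486609 ] [0.00410549 0.00229744 0.99998893]
```

```bash

python3 shift.py '[[0.005,0.007,0.029,0.042,0,-0.03],[0.01,0.013,0.058,0.084,0,-0.06],[0.015,0.02,0.088,0.126,0.001,-0.09],[0.02,0.0266,0.117,0.168,0.002,-0.118],[0.02,0.0266,0.117,0.168,0.002,-0.118]]'
python3 shift.py '[[0,0,0,0,0,0],[0,0,0,0,0,0]]'
python3 - <<'E'
from carry import *
plan([place((.559,.206,.2),1.8,0.)])
s=r.get_state();A=R.from_rotvec(s["ee_rot"]);B=s["ee_pos"]+A.apply(b);Z=A.apply(zb);print(B,Z)
for n in("top","scene"):print(n,proj(n,[B,B+.16*Z,[.559,.206,.076]]).round(1))
a=r.camera("top")["pixels"][120:220,200:290];c=r.camera("scene")["pixels"][80:200,260:350]
k=4;im=np.zeros((600,800,3),np.uint8);A_=cv2.resize(a,None,fx=k,fy=k,interpolation=2);C=cv2.resize(c,None,fx=k,fy=k,interpolation=2)
im[:400,:360]=A_;im[:480,400:760]=C
for i in range(0,90,10):
  cv2.putText(im,str(200+i),(i*4,8),0,.3,(0,0,255));cv2.putText(im,str(260+i),(400+i*4,8),0,.3,(0,0,255));im[0:480:8,400+i*4]=(0,0,255);im[0:400:8,i*4]=(0,0,255)
for j in range(0,120,10):
  cv2.putText(im,str(80+j),(375,j*4+4),0,.3,(0,255,0));im[j*4,400:760:8]=(0,255,0)
  if j<100:cv2.putText(im,str(120+j),(0,j*4+4),0,.3,(0,255,0));im[j*4,:360:8]=(0,255,0)
cv2.imwrite("pics/pan.png",im)
E
```

```text
time_s: 17.0
ee_pos: [0.5702, 0.1564, 0.31]
ee_rot: [-1.399, -1.777, -0.75]
wrist_force: [-1.2, -0.0, -2.4]
opening: 0.0454
finger_force: 47.1
time_s: 17.2
ee_pos: [0.5719, 0.1506, 0.3107]
ee_rot: [-1.411, -1.776, -0.755]
wrist_force: [1.0, 0.1, -3.0]
opening: 0.0457
finger_force: 47.2
now 17.2 [0.5719 0.1506 0.3107] [ 0.29  0.7  -0.45  1.63 -0.75  1.16  0.56] [ 1.   0.1 -3. ] 0.0457
[-0.0005, 0.0, 0.0022, 0.0038, 0.0015, 0.001] rows 0.0
[0.55979952 0.20447493 0.20156099] [-3.18991414e-03  7.96689291e-04  9.99994595e-01]
top [[238.1 170. ]
 [224.3 158.3]
 [246.  177.6]]
scene [[297.4 120.9]
 [297.4  69.5]
 [296.8 157.3]]
```

View pics/pan.png

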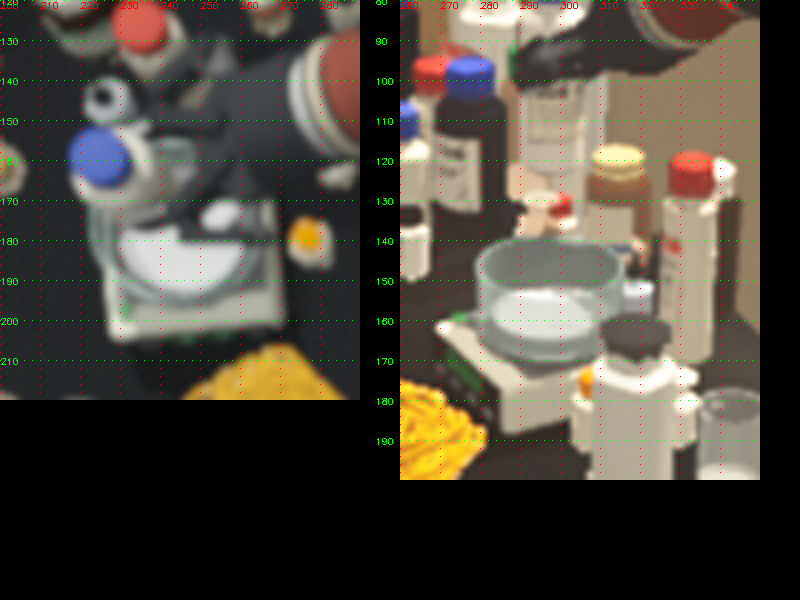

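The top view puts the cap at (224.5,158.5) against a predicted (224.3,158.3), so the bottle is upright over the pan centre. The shield rim centre matches too. Now I lower it.

```bash
python3 - <<'E'
from carry import *
plan([place((.559,.206,.086),1.8,0.)]);s=r.get_state();print(R.from_rotvec(s["ee_rot"]).inv().apply([0,0,-.001]).round(6))
E
```

```text
now 17.3 [0.572  0.1506 0.311 ] [ 0.29  0.7  -0.45  1.63 -0.75  1.16  0.56] [ 0.2 -0.7 -2.9] 0.0454
[-0.0954, -0.0004, 0.0659, 0.0041, 0.0008, 0.0012] rows 2.3
[-8.30e-04 -3.00e-06  5.58e-04]
```

```bash

python3 shift.py '[[-0.02,0,0.014,0,0,0],[-0.045,0,0.031,0.004,0,0.001],[-0.07,0,0.048,0.004,0,0.001],[-0.088,0,0.061,0.004,0,0.001],[-0.0954,0,0.0659,0.004,0,0.001]]'
python3 shift.py '[[0,0,0,0,0,0],[0,0,0,0,0,0],[0,0,0,0,0,0]]'
python3 shift.py '[[-0.0017,0,0.0011,0,0,0],[-0.0033,0,0.0022,0,0,0],[-0.0033,0,0.0022,0,0,0]]'
python3 - <<'E'
from carry import *
plan([]);s=r.get_state();A=R.from_rotvec(s["ee_rot"]);print(s["ee_pos"]+A.apply(b),A.apply(zb))
E
```

```text
time_s: 17.8
ee_pos: [0.5712, 0.1525, 0.1926]
ee_rot: [-1.408, -1.772, -0.747]
wrist_force: [-0.1, -0.1, -2.1]
opening: 0.0459
finger_force: 47.1
time_s: 18.1
ee_pos: [0.5722, 0.1544, 0.1965]
ee_rot: [-1.404, -1.777, -0.753]
wrist_force: [0.3, -0.4, -1.6]
opening: 0.0456
finger_force: 47.1
time_s: 18.4
ee_pos: [0.5715, 0.1542, 0.1908]
ee_rot: [-1.404, -1.775, -0.75]
wrist_force: [-0.9, -0.6, -2.6]
opening: 0.0456
finger_force: 47.1
now 18.4 [0.5715 0.1542 0.1908] [ 0.29  0.87 -0.45  1.7  -0.76  1.    0.73] [-0.9 -0.6 -2.6] 0.0456
[0.55864564 0.20819456 0.08176044] [ 5.52733608e-04 -9.51756713e-04  9.99999394e-01]
```

```bash

python3 shift.py '[[-0.0012,0.0,0.0008,0,0,0],[-0.0025,0,0.0017,0,0,0],[-0.0025,0,0.0017,0,0,0]]'
python3 shift.py '[[-0.001,0,0.0007,0,0,0],[-0.0017,0,0.0011,0,0,0],[-0.0017,0,0.0011,0,0,0]]'
```

```text
time_s: 18.7
ee_pos: [0.5714, 0.1542, 0.1875]
ee_rot: [-1.404, -1.775, -0.749]
wrist_force: [-0.3, 0.4, -2.0]
opening: 0.0458
finger_force: 47.1
time_s: 19.0
ee_pos: [0.5715, 0.1543, 0.1858]
ee_rot: [-1.404, -1.775, -0.75]
wrist_force: [-0.3, 0.1, -2.1]
opening: 0.0458
finger_force: 47.2
```

```bash

python3 shift.py '[[0,0,0,0,0,0],[0,0,0,0,0,0]]'; python3 -c "
from h import *
plan([])"
```

```text
time_s: 19.2
ee_pos: [0.5715, 0.1543, 0.1859]
ee_rot: [-1.404, -1.775, -0.75]
wrist_force: [-0.6, -0.6, -2.5]
opening: 0.046
finger_force: 47.2
now 19.2 [0.5715 0.1543 0.1859] [ 0.29  0.88 -0.45  1.7  -0.76  0.99  0.73] [-0.6 -0.6 -2.5] 0.046
```

```bash

for i in 1; do python3 shift.py '[[-0.0008,0,0.00056,0,0,0],[-0.0008,0,0.00056,0,0,0]]' | grep -E "pos|wrist"; done
python3 shift.py '[[-0.0008,0,0.00056,0,0,0],[-0.0008,0,0.00056,0,0,0]]' | grep -E "pos|wrist"
python3 shift.py '[[0,0,0,0,0,0]]' | grep -E "pos|wrist"
```

```text
ee_pos: [0.5715, 0.1545, 0.1851]
wrist_force: [-0.8, -1.5, -0.6]
ee_pos: [0.5715, 0.1546, 0.1844]
wrist_force: [-0.3, -0.8, 1.3]
ee_pos: [0.5715, 0.1546, 0.1843]
wrist_force: [0.2, -0.4, 1.8]
```

```bash

python3 shift.py '[[0,0,0,0,0,0],[0,0,0,0,0,0],[0,0,0,0,0,0],[0,0,0,0,0,0]]' 0.068
python3 shift.py '[[0,0,-0.01,0,0,0],[0,0,-0.025,0,0,0],[0,0,-0.045,0,0,0],[0,0,-0.07,0,0,0],[0,0,-0.08,0,0,0]]'
python3 shift.py '[[0.02,0,-0.03,0,0,0],[0.04,0,-0.06,0,0,0],[0.04,0,-0.06,0,0,0],[0.04,0,-0.06,0,0,0]]'
python3 - <<'E'
from carry import *
plan([]);im=r.camera("top")["pixels"]
h=cv2.cvtColor(im,cv2.COLOR_BGR2HSV);m=((h[...,0]>100)&(h[...,0]<130)&(h[...,1]>110)&(h[...,2]>80)).astype(np.uint8);m[:,:200]=0;m[:,300:]=0;m[:130]=0;m[220:]=0
n,l,st,ce=cv2.connectedComponentsWithStats(m);print(st[1:,4],ce[1:].round(1))
i=1+np.argmax(st[1:,4]);print(ray("top",ce[i],.235),proj("top",[.559,.207,.235]))
im=r.camera("scene")["pixels"];h=cv2.cvtColor(im,cv2.COLOR_BGR2HSV);m=((h[...,0]>100)&(h[...,0]<130)&(h[...,1]>110)&(h[...,2]>80)).astype(np.uint8);m[:,:260]=0;m[:,340:]=0;m[:70]=0;m[190:]=0
n,l,st,ce=cv2.connectedComponentsWithStats(m);print(st[1:,4],ce[1:].round(1),proj("scene",[[.559,.207,.235],[.559,.207,.21],[.559,.207,.075]]))
cv2.imwrite("pics/end.png",im)
E
```

```text
time_s: 20.1
ee_pos: [0.5716, 0.1543, 0.1838]
ee_rot: [-1.404, -1.775, -0.75]
wrist_force: [-0.4, -0.6, 0.3]
opening: 0.068
finger_force: 0.0
time_s: 20.6
ee_pos: [0.5884, 0.0866, 0.2293]
ee_rot: [-1.409, -1.776, -0.753]
wrist_force: [-0.1, -0.3, 0.1]
opening: 0.0682
finger_force: 0.0
time_s: 21.0
ee_pos: [0.5933, 0.0625, 0.2954]
ee_rot: [-1.404, -1.776, -0.751]
wrist_force: [-0.3, 0.7, 0.5]
opening: 0.0685
finger_force: 0.0
now 21.0 [0.5933 0.0625 0.2954] [ 0.39  0.76 -0.41  1.54 -0.68  1.29  0.61] [-0.3  0.7  0.5] 0.0685
[108] [[233.5 168.6]]
[0.55760444 0.20973064 0.235     ] [[234.53840665 168.06014302]]
[19 84 29 78] [[260.7  76.3]
 [277.1  98.4]
 [261.3 109.6]
 [296.4 113.3]] [[296.87157687 110.37393642]
 [296.84116575 118.06686497]
 [296.68568596 157.39771326]]
```

The cap is where it should be in both views (top within 1 px; scene (296.4,113.3), between the predicted cap top and rim). The bottle is standing centred and let go, so I'll hand in.

```bash
python3 -c "
from station import r
print(r.sign_off())"
```

```text
the job is handed in; nothing more can be done
None
```

The job is handed in: the gate is swung aside, and the bottle was drawn forward, let go and regripped, and now stands upright on the balance pan within about 4 mm of its centre by the cameras, released at about 21 s; no verdict was returned.

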